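# Open the spring lid of the parts cleaner

## Robot

A 7-joint arm with a two-finger parallel gripper is mounted at the origin on a cart in front of the work surface, level with it; the furniture and walls round the work are solid. World frame = base frame: x ahead of the robot, y to its left, z up, the work surface at z = 0. Lengths are in mm, angles in rad, forces in N, time in s.
With the tool pointing down it reaches from about 400 to 875 mm from the base axis. Payload 4.4 kg.
Tool frame: the origin (TCP) lies midway between the tips of the shut fingers; the grasp point (between the pads) lies 19 mm behind it; z points along the fingers, y is the line along which they close (so a half turn about z gives the same grasp; the last joint's range is limited). The gripper opens to 85 mm and grips with 20 to 120 N. Pads are 22 mm wide; open, the fingers measure 114 mm over their backs; the gripper's body (76 mm by 85 mm) begins 54 mm behind the grasp point. The pads swing forward as they close: fully open they stand 13 mm farther back than shut.
Start: joints at [1.191, 0.628, 0.038, 1.517, -0.027, 0.996, -0.02], TCP at [200.667, -618.264, 231.313] pointing down, gripper open.
Joint ranges: [-3.06, 3.06], [-0.37, 2.12], [-1.25, 1.32], [0.18, 2.47], [-1.1, 4.24], [0.23, 1.98], [-2.94, 2.94]. Speed limits (rad/s): [2.57, 2.57, 3.14, 3.14, 3.14, 3.14, 3.14].

## Interface

Orientations are given as [roll, pitch, yaw] about the fixed x, y, z axes, in that order (R = Rz(yaw) Ry(pitch) Rx(roll)).
In Python, from cell import ctrl gives the robot as it stands. The module is installed in compiled form; this text tells all that it offers.
- The arm moves only by the tool step_arm, never from a script. Its argument "commands" is one flat list of numbers, 7 for each row, row after row: the shift along the tool's x, y, z in cm, then the turn, a rotation vector about the tool's x, y, z in rad, then the opening, from 0 (shut) to 1 (fully open). A call has 1 to 10 rows; each row is the pose to reach, as a shift and turn from the pose commanded when the call began, along the tool's axes at that moment; what a row does not reach only later rows make up. A row lasts 1/10 s, in which the tool goes at most 50 mm and 8.59 degrees, less where a joint would pass 70% of its speed; a pose out of reach is approached as far as the arm can. A call with a gripper value outside its range is refused whole. The fingers move at their own pace and stop on an object; the grip force is fixed at half the most. Time passes only in rows, so rows that repeat a pose let the fingers close. It gives the time, the measured TCP pose, the force, the opening and the grip force at its end, in the units of the state.
- ctrl.read_state(): the state, without advancing time (a new reading comes with each control period).
- ctrl.get_image(name): name is "scene" or "top"; returns a dict with "image" (400x640x3 uint8, red, green, blue), "range_z" (400x640 float32, mm along the optical axis (not along the pixel's ray), 0 where there is no reading), "vfov" (degrees; the focal length in pixels is half the picture's height over the tangent of half this angle, whatever the lens; pixels are square), "cx", "cy" (the principal point, pixels), "D" ([k1, k2, p1, p2, k3] as OpenCV has them; the pictures are not rectified), "world_to_cam" (4x4, takes a point from world to camera coordinates). Camera axes: x right, y down, z forward; pixel columns grow to the right and rows downward; lengths in mm; the calibration is good to about 2 mm. A picture is of the moment at which its call begins.
- ctrl.finish_job(): hands the job in; it is judged then, once.
The state is a dict: "clock": time; "qpos": joint angles; "qd": joint speeds; "tau": joint torques, N m; "eef_pos": TCP position; "tool_rot": TCP orientation; "force": force on the tool from outside, world axes, zero at the start; "torque": the same for the moment, N m; "width": finger opening in mm; "gripper_force": force on a finger pad.
Only numpy, scipy, OpenCV 4.12 (cv2) and the standard library are available. Lean on these libraries where they do the work, as an engineer would, in place of code of your own. Each camera call takes 0.05 s, during which the arm holds its last target. There are 200 camera calls.

## Task

Open the parts cleaner on the counter: press down its release tab with the fingertips so that the lid springs up, then push the lid all the way back until it stays open against its stop. Only press and push: do not pinch the lid, do not lift, tip or shift the cleaner, and leave the cup, the bottle and the loupe where they stand.

Things in the scene. Friction and masses are not known exactly. Their poses are not given: they have to be found in the camera images.
- cleaner: Bench-top parts cleaner, an aluminium tub 130 mm deep (its x) by 150 mm wide (its y), 97 mm high with the lid shut, about 3.4 kg, standing loose on rubber feet. Origin: centre of its underside. x points from its front (black panel, release tab) to its back (hinge), z up.
- tab_pad (a point): Where to press the release tab: a point on the top face of its ribbed pad, on the cleaner's centre line. The tab is a grey rocker in the middle of the front; its pad is 36 x 36 mm and 6 mm thick, juts out level from the front, 72 to 78 mm above the counter, and ends 12 mm ahead of this point (35 mm in front of the lid's front edge). From the back of the pad a hook 36 mm wide rises to 27 mm above the pivot (102 mm above the counter), over the lid's front edge.
- release_tab (a joint): Angle of the release tab, rad: 0 at rest, grows as the pad is pressed down, stop at 0.38. The lid is freed at about 0.22 rad, when the pressed point is down 7 mm; pressing takes about 2 N at first, 3.5 N to free the lid and 5 N at the stop (pressed point 11 mm down). It springs back when let go.
- lid_hinge (a point): Middle of the lid's hinge line, which lies level along the cleaner's y at its back, 60 mm behind the cleaner's centre and 92 mm above the counter. Fixed to the cleaner.
- lid_edge (a point): Middle of the lid's front edge, half-way through its thickness; it moves with the lid, 124 mm from the hinge line. The lid is a grey panel 120 x 150 mm, 9 mm thick, smooth: fingers slide on it.
- lid (a joint): Angle of the lid, rad: 0 shut, grows as it opens; stop at 1.85 (a little past upright). Once freed, a spring pin lifts it to about 0.73 rad in about 0.6 s (front edge about 84 mm above the hinge line) and no farther. Beyond that it turns lightly (under 1 N at the edge); left alone before upright it falls back to 0.73, past about 1.7 it falls back against the stop and stays.
- lid_plate: Thin steel plate on the lid's upper face, 106 x 136 mm, moves with the lid. Its axes are the lid's; its origin is the middle of the hinge line.
- lid_seal: Black rubber seal plate on the lid's underside, 72 x 124 mm, moves with the lid. Its axes are the lid's; its origin is the middle of the hinge line.
- tea_cup: White china cup, 69 mm across, 51 mm high, beside the cleaner. Origin: centre of its underside. Leave alone.
- glue_bottle: White bottle with a red cap, 37 mm across, 75 mm high, beside the cleaner. Origin: centre of its underside. Leave alone.
- loupe: Black eye loupe, 34 mm across, 35 mm high, standing near the cleaner's front corner. Origin: centre of its underside. Leave alone.
Mind the look-alikes: they are no part of the job. Several things look just like the cleaner: the one meant starts farthest from the robot's base.

How it is judged:
By the outcome, as a careful person would: the job done as asked, in the order asked, and still so for the second after the job is handed in, with the robot touching nothing.
It also fails if it takes over 43 s, if anything falls off the work surface, if the arm or the gripper's body presses on something with over 40 N, if the wrist force passes 120 N, or if a joint passes its speed limit or range.

## Working session

There is one attempt and no reset: what is moved stays moved. The work goes in short steps, Python scripts to look and compute and a tool call to move; the robot and the scene stay as the last step left them, time stands still between calls to the robot, and variables do not carry over. Pictures are saved under pics/ and viewed, at most 10 in all, crops included, and the job is handed in when it is done.

Besides the shell and the picture viewer there is one more tool, called as a command line: name --argument value ..., lists and objects as JSON in quotes. step_arm: Moves the arm, as the interface text tells. Its arguments: {"type":"object","properties":{"commands":{"type":"array"}},"required":["commands"]}

```bash
mkdir -p pics; cat > h.py <<'E'
import numpy as np, cv2
from cell import ctrl
def grab(n):
    d=ctrl.get_image(n); h=d["image"].shape[0]
    f=h/2/np.tan(np.radians(d["vfov"])/2)
    d["K"]=np.array([[f,0,d["cx"]],[0,f,d["cy"]],[0,0,1.]]); d["D"]=np.array(d["D"],float); return d
def cloud(d):
    h,w=d["range_z"].shape
    uv=np.stack(np.meshgrid(np.arange(w),np.arange(h)),-1).reshape(-1,1,2).astype(np.float64)
    n=cv2.undistortPoints(uv,d["K"],d["D"]).reshape(h,w,2)
    z=d["range_z"][...,None]
    P=np.concatenate([n*z,z],-1); T=np.linalg.inv(d["world_to_cam"])
    W=P@T[:3,:3].T+T[:3,3]; W[d["range_z"]==0]=np.nan; return W
def save(d,n): cv2.imwrite("pics/"+n,d["image"][...,::-1])
E
python3 - <<'E'
from h import *
for n in("scene","top"):
    d=grab(n); save(d,n+"0.png"); np.savez("/tmp/"+n+"0.npz",W=cloud(d),im=d["image"])
    T=np.linalg.inv(d["world_to_cam"]); print(n,T[:3,3].round(),T[:3,2].round(2),d["vfov"],d["D"])
s=ctrl.read_state();print(s["clock"],s["eef_pos"],s["tool_rot"],s["force"],s["width"])
E
```

```text
scene [ 241. -445.  679.] [ 0.32  0.65 -0.69] 53.97255695650162 [-0.09055514  0.          0.          0.          0.        ]
top [ 426.   79. 1093.] [ 0.08  0.01 -1.  ] 47.62951055403995 [-0.03896799  0.          0.          0.          0.        ]
0.1 [ 200.49886136 -617.7388944   230.515011  ] [-3.13994106e+00  5.44120206e-06  3.13775207e-01] [ 0.36056324  0.58905564 -0.50746438] 85.21963328427216
```

View pics/scene0.png

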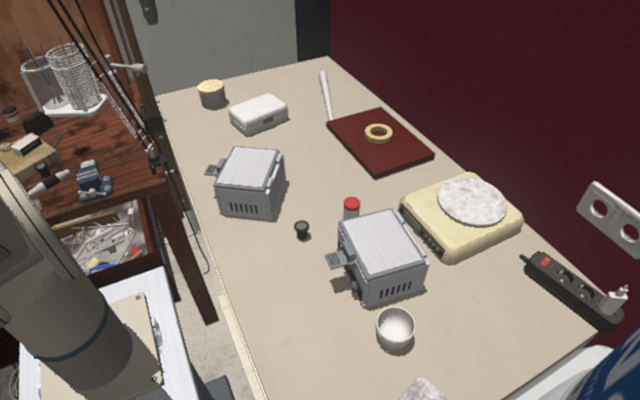

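View pics/top0.png

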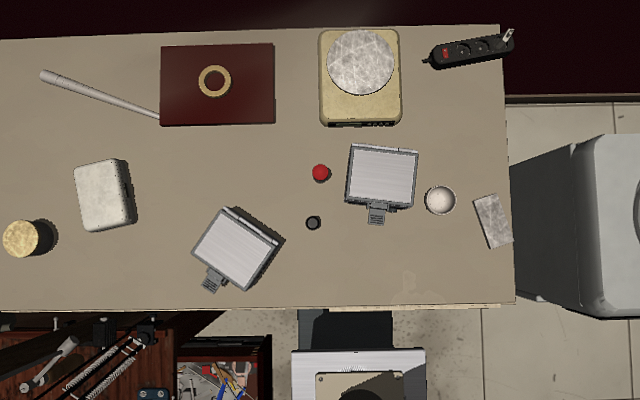

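The scene picture shows two lookalike cleaners: A at scene (382,255) / top (381,178), beside the bottle, cup and loupe, and B at scene (250,182) / top (238,248). The white box at top (105,195) is a third, unlike shape. I'll measure distances from the base and take a close crop.

```bash
python3 - <<'E'
from h import *
D={n:np.load(f"/tmp/{n}0.npz") for n in("top","scene")}
W=D["top"]["W"]; S=D["scene"]["W"]
for nm,(u,v) in dict(A=(381,178),B=(238,248),box=(105,195),counter=(300,270)).items(): 
    print(nm,W[v,u].round(),np.hypot(*W[v,u,:2]).round())
# lid plates: z 88..108 region around A, B
for nm,c in dict(A=W[178,381],B=W[248,238]).items():
    for k,X in(("top",W),("scene",S)):
        m=(abs(X[...,2]-97)<8)&(np.hypot(X[...,0]-c[0],X[...,1]-c[1])<140)
        p=X[m]; r=cv2.minAreaRect(p[:,:2].astype(np.float32)); print(nm,k,m.sum(),np.median(p[:,2]).round(1),r)
        m=(abs(X[...,2]-77)<6)&(np.hypot(X[...,0]-c[0],X[...,1]-c[1])<140)&(X[...,0]<c[0]-50)
        p=X[m];print(' pad',m.sum(),p.mean(0).round(1) if len(p) else '', cv2.minAreaRect(p[:,:2].astype(np.float32)) if len(p)>3 else '')
for nm,(u,v) in dict(bottle=(321,173),loupe=(313,222),cup=(440,200)).items(): print(nm,W[v-1:v+2,u-1:u+2].reshape(-1,3).mean(0).round())
im=D["scene"]["im"][190:310,310:440,::-1]; cv2.imwrite("pics/cropA.png",cv2.resize(im,None,fx=4,fy=4,interpolation=cv2.INTER_CUBIC))
E
```

```text
A [546. -54. 100.] 548.0
B [399. 263. 102.] 478.0
box [527. 585.  53.] 787.0
counter [341. 134.  -1.] 366.0
A top 3873 98.9 ((549.220703125, -55.685028076171875), (150.54498291015625, 141.41549682617188), 82.01496887207031)
 pad 286 [463.5 -43.7  77.8] ((465.0765686035156, -56.653560638427734), (100.369873046875, 47.0948371887207), 81.90277862548828)
A scene 4167 100.6 ((551.4271240234375, -56.18782043457031), (151.44100952148438, 142.12619018554688), 82.7327880859375)
 pad 414 [470.9 -57.1  78.5] ((468.9891662597656, -73.64480590820312), (48.504852294921875, 100.37181854248047), 1.83260977268219)
B top 3873 99.1 ((394.624267578125, 278.00103759765625), (150.853271484375, 139.78826904296875), 54.50266647338867)
 pad 240 [321.7 324.1  78. ] ((322.3136291503906, 285.79376220703125), (42.803306579589844, 133.41473388671875), 2.0042645931243896)
B scene 2393 100.5 ((396.7017517089844, 277.0206298828125), (155.0880584716797, 143.62342834472656), 54.32723617553711)
 pad 196 [322.9 286.1  78.5] ((322.34539794921875, 282.28997802734375), (39.88705825805664, 133.95306396484375), 6.1308393478393555)
bottle [563.  78.  74.]
loupe [454. 100.  34.]
cup [ 500. -206.    6.]
```

View pics/cropA.png

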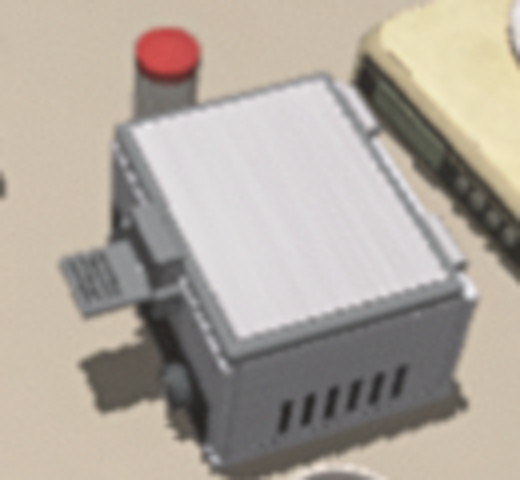

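The close crop confirms it: cleaner A, with its tab on the robot's side at crop (105,275), the hook behind it and the hinge at the far side. A is the farther of the two, 548 mm against 478 mm. Next I refine the pose and work out the approach.

```bash
cat >> h.py <<'E'
from scipy.spatial.transform import Rotation as Ro
C=np.array([550.,-56,0]); YAW=np.radians(-7.7)
def world(l): return C+Ro.from_euler('z',YAW).apply(l)
def toolR(t): # tool x along cleaner x, leaning back t rad, fingers pointing ahead/down
    return Ro.from_euler('z',YAW)*Ro.from_euler('y',-t)*Ro.from_euler('x',np.pi)
def cmd(l,t):
    s=ctrl.read_state(); R=Ro.from_euler('xyz',s["tool_rot"])
    d=R.inv().apply(world(l)-s["eef_pos"])/10; r=(R.inv()*toolR(t)).as_rotvec(); return d.round(2),r.round(3)
def local(p): return Ro.from_euler('z',-YAW).apply(np.asarray(p)-C)
E
python3 - <<'E'
from h import *
for n in("top","scene"):
    W=np.load(f"/tmp/{n}0.npz")["W"]; L=local(W.reshape(-1,3)).reshape(W.shape)
    q=L[(abs(L[...,1])<12)&(abs(L[...,0])<120)&(L[...,2]>60)]
    pad=q[(abs(q[:,2]-78)<4)&(q[:,0]<-60)]; hook=q[(q[:,2]>93)&(q[:,0]<-45)]
    b=q[q[:,2]>85]
    p2=L[(abs(L[...,2]-78)<4)&(L[...,0]<-80)&(L[...,0]>-105)&(abs(L[...,1])<40)]
    print(n,"pad x",np.percentile(pad[:,0],[1,99]).round(1),"z",np.median(pad[:,2]).round(1),"pad y",np.percentile(p2[:,1],[2,98]).round(1),"lid x range",np.percentile(b[:,0],[1,99]).round(1),"hook",hook[:,0].min().round(1),hook[:,2].max().round(1))
    m=(W[...,2]>100)&(W[...,0]<620)&(W[...,0]>150)&(W[...,1]<-120); o=W[m]
    if len(o): print("tall",o.min(0).round(),o.max(0).round(),len(o))
print(cmd([-90,0,160],.44), world([-90,0,160]))
E
```

```text
top pad x [-107.2  -71.5] z 78.0 pad y [-15.8  18.4] lid x range [-71.2  67.1] hook -71.3 105.6
tall [ 254. -512.  100.] [ 597. -120.  375.] 16815
scene pad x [-103.5  -68.8] z 79.1 pad y [-15.7  17.2] lid x range [-69.4  70.4] hook -69.6 105.0
tall [ 370. -459.  100.] [ 603. -120.  528.] 5608
(array([ 42.47, -46.53,   7.13]), array([-0.1  ,  0.433,  0.441])) [460.81151203 -43.94124331 160.        ]
```

```bash
sed -i 's/C=np.array(\[550.,-56,0\])/C=np.array([547.,-55.6,0])/' h.py; python3 - <<'E'
from h import *
for n in("top","scene"):
    W=np.load(f"/tmp/{n}0.npz")["W"].reshape(-1,3)
    for a in range(-700,-130,50):
        o=W[(W[:,1]>=a)&(W[:,1]<a+50)&(W[:,2]>60)&(W[:,0]<700)&(W[:,0]>100)]
        if len(o): print(n,a,len(o),"x",np.percentile(o[:,0],[0,5,95]).round(),"z",np.percentile(o[:,2],[5,95,100]).round())
print(cmd([-90,0,160],.44), world([-90,0,160]))
E
```

```text
top -550 30 x [254. 256. 591.] z [236. 288. 288.]
top -500 3757 x [251. 275. 581.] z [282. 290. 339.]
top -450 14234 x [252. 282. 572.] z [ 83. 289. 375.]
top -150 806 x [480. 488. 606.] z [ 93. 102. 105.]
scene -500 866 x [370. 372. 386.] z [493. 525. 528.]
scene -450 4562 x [385. 390. 568.] z [283. 512. 524.]
scene -150 1761 x [483. 486. 605.] z [ 64. 102. 105.]
(array([ 42.2 , -46.66,   7.13]), array([-0.1  ,  0.433,  0.441])) [457.81151203 -43.54124331 160.        ]
```

A tall box (x 250–600, y −510…−400, 290 mm high, with something on top) lies beside the path. I'll go up and around it with the gripper shut.

step_arm --commands '[0,0,-5,0,0,0,0,0,0,-10,0,0,0,0,0,0,-14,0,0,0,0,1.2,-5,-14,0,0,0,0,2.4,-10,-14,0,0,0,0,3.6,-15,-14,0,0,0,0,4.6,-19.5,-14,0,0,0,0,5.4,-23,-14,0,0,0,0,5.4,-23,-14,0,0,0,0]'

```text
clock: 1.0
eef_pos: [180.5, -377.9, 371.4]
tool_rot: [-3.139, -0.0, 0.317]
force: [0.0, -0.6, -0.5]
width: 0.3
gripper_force: 0.0
```

step_arm --commands '[4,-2.1,0,0,0,0,0,8,-4.3,0,0,0,0,0,12,-6.4,0,0,0,0,0,15.4,-8.5,0,-0.02,0.087,0.088,0,19,-11.3,0,-0.04,0.173,0.176,0,23,-14.4,2,-0.06,0.26,0.265,0,27,-17.5,4,-0.08,0.346,0.353,0,31,-20.6,7,-0.1,0.433,0.441,0,35,-23.7,10,-0.1,0.433,0.441,0,35,-23.7,12,-0.1,0.433,0.441,0]'

```text
clock: 2.0
eef_pos: [416.4, -90.7, 287.9]
tool_rot: [3.117, -0.425, -0.128]
force: [-0.3, -0.9, -0.8]
width: 0.1
gripper_force: 0.0
```

```bash
python3 - <<'E'
from h import *
s=ctrl.read_state(); print(local(s["eef_pos"]),s["tool_rot"],toolR(.44).as_euler('xyz'),s["force"])
for z in (125,95,68): print(z,cmd([-92,0,z],.44))
d=grab("scene"); save(d,"scene1.png")
E
```

```text
[-124.68531742  -52.32341473  287.85074758] [ 3.11707277 -0.42524128 -0.12789739] [ 3.14159265 -0.44       -0.13439035] [-0.29948478 -0.86985816 -0.81698326]
125 (array([-3.71, -5.61, 16.06]), array([0.022, 0.015, 0.006]))
95 (array([-4.95, -5.67, 18.8 ]), array([0.022, 0.015, 0.006]))
68 (array([-6.06, -5.73, 21.26]), array([0.022, 0.015, 0.006]))
```

View pics/scene1.png

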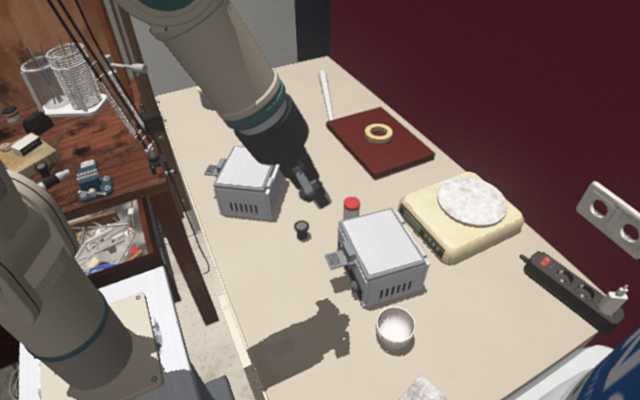

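The picture shows the shut fingers at (322,195), up in the air and ahead of cleaner A, with its tab at (337,261) and nothing in the way. Next I come down above the pad.

step_arm --commands '[-0.9,-1.4,4,0.01,0.01,0,0,-1.8,-2.8,8,0.02,0.015,0.006,0,-2.8,-4.2,12,0.022,0.015,0.006,0,-3.7,-5.6,16,0.022,0.015,0.006,0,-3.7,-5.6,16,0.022,0.015,0.006,0,-3.7,-5.6,16,0.022,0.015,0.006,0]'

```text
clock: 2.65
eef_pos: [416.6, -74.4, 213.1]
tool_rot: [-3.139, -0.4, -0.128]
force: [0.0, 0.2, 0.1]
width: 0.2
gripper_force: 0.0
```

```bash
python3 - <<'E'
from h import *
s=ctrl.read_state(); print(local(s["eef_pos"]),s["tool_rot"],s["force"])
for z in (125,85,68): print(z,cmd([-90,0,z],.44))
d=grab("scene"); cv2.imwrite("pics/c2.png",cv2.resize(d["image"][160:320,270:440,::-1],None,fx=3.5,fy=3.5,interpolation=cv2.INTER_CUBIC))
E
```

```text
[-126.68428585  -36.09195018  213.07377598] [-3.13940691 -0.39973029 -0.12794564] [0.03889494 0.17224133 0.12469679]
125 (array([-0.03, -3.56,  9.56]), array([-0.005,  0.04 ,  0.006]))
85 (array([-1.58, -3.56, 13.24]), array([-0.005,  0.04 ,  0.006]))
68 (array([-2.25, -3.55, 14.81]), array([-0.005,  0.04 ,  0.006]))
```

View pics/c2.png

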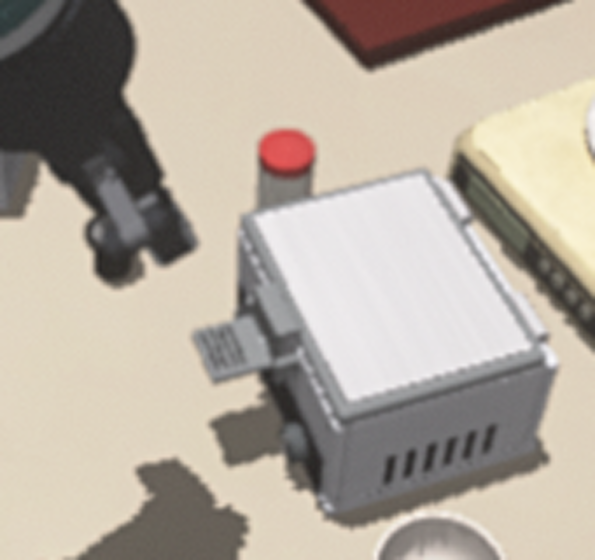

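The picture shows the fingers still short of the pad, up and to the left at crop (150,240), with the pad at (230,345). The arm moved slower than asked, so I check for joint limits.

step_arm --commands '[0,-1.2,3.2,0,0.02,0,0,0,-2.4,6.4,0,0.04,0,0,0,-3.6,9.5,0,0.04,0,0,0,-3.6,9.5,0,0.04,0,0,0,-3.6,9.5,0,0.04,0,0]'

```text
clock: 3.2
eef_pos: [417.8, -58.4, 213.2]
tool_rot: [-3.138, -0.395, -0.114]
force: [-0.0, 0.1, 0.0]
width: -0.2
gripper_force: 0.0
```

```bash
python3 - <<'E'
from h import *
s=ctrl.read_state(); print(local(s["eef_pos"]),s["tool_rot"],s["force"],s["qpos"],s["qd"])
for z in (125,95,68): print(z,cmd([-90,0,z],.44),cmd([-90,0,z],.3))
E
```

```text
[-127.69986281  -20.11328112  213.22610141] [-3.13799837 -0.39526995 -0.1138513 ] [-0.00416797  0.06249695  0.03747747] [ 0.63045372  0.27130025 -0.70690207  2.46623031  1.28643561  0.23342594
 -2.94061745] [-0.03588311 -0.0065335   0.02366258  0.00368963 -0.01809682  0.00138438
 -0.00218708]
125 (array([ 0.12, -1.9 ,  9.62]), array([-0.012,  0.045,  0.019])) (array([ 0.12, -1.9 ,  9.62]), array([-0.011, -0.095,  0.019]))
95 (array([-1.04, -1.89, 12.39]), array([-0.012,  0.045,  0.019])) (array([-1.04, -1.89, 12.39]), array([-0.011, -0.095,  0.019]))
68 (array([-2.08, -1.88, 14.88]), array([-0.012,  0.045,  0.019])) (array([-2.08, -1.88, 14.88]), array([-0.011, -0.095,  0.019]))
```

Joints 4, 6 and 7 sit at their range ends, so leaning back this far is out of reach here. I bring the tool upright and look at the joints.

step_arm --commands '[0.5,-0.5,0,0,-0.13,0,0,1,-1,0.3,0,-0.26,0,0,1.5,-1.5,0.5,0,-0.39,0,0,2,-1.9,0.5,0,-0.39,0.02,0,2,-1.9,0.5,0,-0.39,0.02,0,2,-1.9,0.5,0,-0.39,0.02,0]'

```text
clock: 3.8
eef_pos: [440.0, -42.0, 215.4]
tool_rot: [-3.133, -0.004, -0.133]
force: [-0.4, 0.8, 0.1]
width: -0.2
gripper_force: 0.0
```

```bash
python3 - <<'E'
from h import *
s=ctrl.read_state(); print(local(s["eef_pos"]),s["tool_rot"],s["force"],s["qpos"])
for z in (150,120,95,68): print(z,cmd([-95,0,z],0),cmd([-95,0,z],.15))
E
```

```text
[-107.83073553   -0.85488644  215.37394264] [-3.13299359 -0.00403706 -0.13278732] [-0.37704642  0.75472779  0.09907395] [ 0.70244043  0.49600464 -0.94004635  2.07569709  0.5395214   0.82653647
 -2.26165432]
150 (array([ 1.26, -0.03,  6.54]), array([-0.009, -0.004,  0.002])) (array([ 1.26, -0.03,  6.54]), array([-0.009,  0.146,  0.001]))
120 (array([ 1.24, -0.  ,  9.54]), array([-0.009, -0.004,  0.002])) (array([ 1.24, -0.  ,  9.54]), array([-0.009,  0.146,  0.001]))
95 (array([ 1.23,  0.02, 12.04]), array([-0.009, -0.004,  0.002])) (array([ 1.23,  0.02, 12.04]), array([-0.009,  0.146,  0.001]))
68 (array([ 1.22,  0.04, 14.74]), array([-0.009, -0.004,  0.002])) (array([ 1.22,  0.04, 14.74]), array([-0.009,  0.146,  0.001]))
```

step_arm --commands '[0.5,0,3.5,0,0.05,0,0,1,0,7,-0.005,0.1,0,0,1.5,0,10,-0.009,0.15,0,0,1.5,0,12,-0.009,0.15,0,0,1.5,0,12.3,-0.009,0.15,0,0,1.5,0,12.3,-0.009,0.15,0,0]'

```text
clock: 4.4
eef_pos: [454.4, -42.7, 93.4]
tool_rot: [3.14, -0.154, -0.131]
force: [0.2, -0.1, -0.6]
width: 0.0
gripper_force: 0.0
```

```bash
python3 - <<'E'
from h import *
s=ctrl.read_state(); print(local(s["eef_pos"]),s["tool_rot"],s["force"],s["qpos"])
for z in (85,78,70,66): print(z,cmd([-91,0,z],.15))
d=grab("scene"); cv2.imwrite("pics/c3.png",cv2.resize(d["image"][160:320,270:440,::-1],None,fx=3.5,fy=3.5,interpolation=cv2.INTER_CUBIC))
E
```

```text
[-93.44195728   0.36386814  93.42581199] [ 3.13979631 -0.15366942 -0.1308806 ] [ 0.19698333 -0.06734847 -0.58342966] [ 0.35501117  0.60498128 -0.48198467  2.29648174  1.14360362  0.32311574
 -2.83273799]
85 (array([0.11, 0.04, 0.87]), array([ 0.001, -0.004,  0.003]))
78 (array([0.01, 0.03, 1.56]), array([ 0.001, -0.004,  0.003]))
70 (array([-0.12,  0.03,  2.35]), array([ 0.001, -0.004,  0.003]))
66 (array([-0.18,  0.03,  2.75]), array([ 0.001, -0.004,  0.003]))
```

View pics/c3.png

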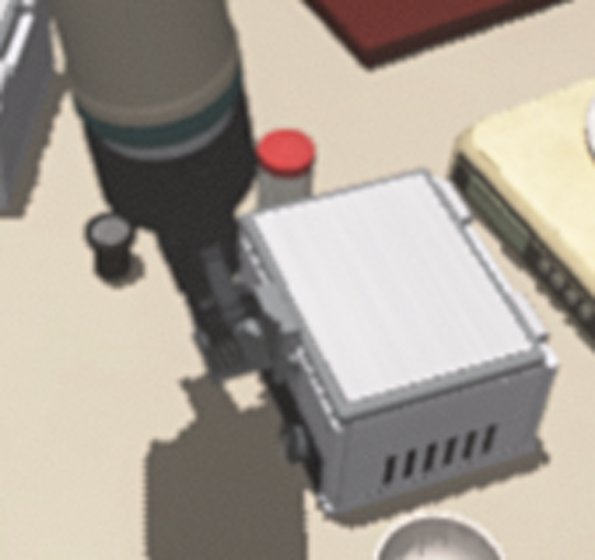

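The shut fingertips are right above the pad at crop (225,340), clear of the hook at (275,310). Now I press down gently.

step_arm --commands '[0.1,0,0.9,0,0,0,0,0,0,1.5,0,0,0,0,0,0,1.9,0,0,0,0,-0.1,0,2.2,0,0,0,0,-0.1,0,2.4,0,0,0,0,-0.1,0,2.4,0,0,0,0]'

```text
clock: 5.05
eef_pos: [459.1, -43.6, 70.8]
tool_rot: [3.141, -0.154, -0.133]
force: [-1.7, -0.1, 4.5]
width: -0.0
gripper_force: 2.8
```

```bash
cat > look.py <<'E'
from h import *
s=ctrl.read_state(); print(s["clock"],local(s["eef_pos"]).round(1),s["tool_rot"],s["force"],s["qpos"].round(2) if hasattr(s["qpos"],'round') else s["qpos"])
for n in("top","scene"):
    L=local(cloud(grab(n)).reshape(-1,3)); 
    # lid away from the centre line (gripper hides the middle)
    q=L[(abs(L[:,1])>40)&(abs(L[:,1])<68)&(L[:,0]>-60)&(L[:,0]<100)&(L[:,2]>85)&(L[:,2]<230)]
    print(n,len(q),"zmax",np.percentile(q[:,2],99).round(1),"x there",q[q[:,2]>np.percentile(q[:,2],97)][:,0].mean().round(1))
E
python3 look.py
```

```text
5.05 [-88.7   0.1  70.8] [ 3.14084887 -0.15364781 -0.13250991] [-1.68801411 -0.08981637  4.46040257] [ 0.26  0.64 -0.34  2.3   1.26  0.23 -2.94]
top 1419 zmax 142.8 x there -40.6
scene 1284 zmax 148.4 x there -37.4
```

The lid has sprung free (3.5 to 4.5 N felt, edge rising). I retreat up and slightly back, then check where the lid rests.

step_arm --commands '[0,0,-1.5,0,0,0,0,0,0,-4,0,-0.02,0,0,0,0,-7,0,-0.05,0,0,0,0,-9.5,0,-0.05,0,0,0,0,-9.5,0,-0.05,0,0,0,0,-9.5,0,-0.05,0,0]'

```text
clock: 5.75
eef_pos: [444.6, -42.3, 164.4]
tool_rot: [3.14, -0.104, -0.134]
force: [-0.1, -0.4, -0.4]
width: -0.0
gripper_force: 0.0
```

```bash
python3 look.py; python3 - <<'E'
from h import *
for p in([-60,0,160],[-20,0,162],[20,0,166],[50,0,170],[75,0,174]): print(p,cmd(p,.15))
d=grab("scene"); cv2.imwrite("pics/c4.png",cv2.resize(d["image"][120:320,250:450,::-1],None,fx=3,fy=3,interpolation=cv2.INTER_CUBIC))
E
```

```text
5.75 [-103.2   -0.5  164.4] [ 3.14029286 -0.10370036 -0.13362472] [-0.09080069 -0.39599019 -0.36680641] [ 0.56  0.51 -0.75  2.21  0.73  0.56 -2.44]
top 1099 zmax 179.2 x there -20.7
scene 868 zmax 179.5 x there -18.7
[-60, 0, 160] (array([ 4.34, -0.03,  0.78]), array([0.001, 0.049, 0.002]))
[-20, 0, 162] (array([ 8.34, -0.03,  0.98]), array([0.001, 0.049, 0.002]))
[20, 0, 166] (array([12.36, -0.02,  0.99]), array([0.001, 0.049, 0.002]))
[50, 0, 170] (array([15.39, -0.02,  0.9 ]), array([0.001, 0.049, 0.002]))
[75, 0, 174] (array([ 1.791e+01, -1.000e-02,  7.500e-01]), array([0.001, 0.049, 0.002]))
```

View pics/c4.png

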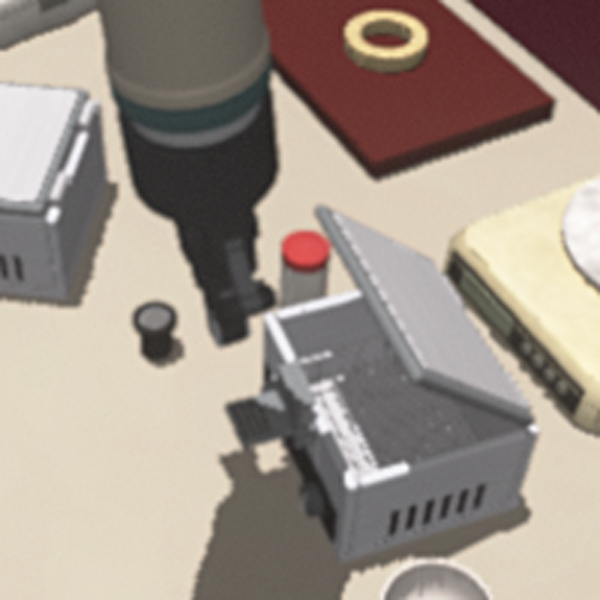

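The picture shows the lid standing half open, its edge from (325,212) to (425,378), with the fingers at (228,320) in front of it and the tab back at rest. Now I push it back from the front.

step_arm --commands '[2,0,0.6,0,0.02,0,0,4,0,1,0,0.05,0,0,6,0,1.2,0,0.05,0,0,7.5,0,1.2,0,0.05,0,0,9,0,1.2,0,0.05,0,0,10.5,0,1.1,0,0.05,0,0,12,0,1.1,0,0.05,0,0,12,0,1.1,0,0.05,0,0]'

```text
clock: 6.7
eef_pos: [567.2, -57.2, 165.8]
tool_rot: [3.141, -0.156, -0.132]
force: [-0.1, 0.0, 0.7]
width: -0.5
gripper_force: 0.0
```

```bash
sed -i 's/L\[:,2\]<230/L[:,2]<240/' look.py; python3 look.py; python3 - <<'E'
from h import *
for p in([30,0,166],[50,0,169],[65,0,172],[75,0,174]): print(p,cmd(p,.15))
E
```

```text
6.7 [ 20.2   1.1 165.8] [ 3.14097071 -0.15586441 -0.13241381] [-1.18803893e-01  3.86209743e-04  7.12977487e-01] [ 0.52  0.63 -0.73  1.95  0.75  0.67 -2.37]
top 252 zmax 212.8 x there 24.3
scene 521 zmax 234.9 x there -3.2
[30, 0, 166] (array([1.19, 0.07, 0.04]), array([ 0.001, -0.003,  0.002]))
[50, 0, 169] (array([3.21, 0.08, 0.05]), array([ 0.001, -0.003,  0.002]))
[65, 0, 172] (array([ 4.74,  0.08, -0.02]), array([ 0.001, -0.003,  0.002]))
[75, 0, 174] (array([ 5.76,  0.08, -0.06]), array([ 0.001, -0.003,  0.002]))
```

step_arm --commands '[0.8,0,0,0,0,0,0,1.6,0,0,0,0,0,0,2.4,0,0,0,0,0,0,3.2,0,0,0,0,0,0,3.7,0,0,0,0,0,0,4.1,0,0,0,0,0,0,4.1,0,0,0,0,0,0]'

```text
clock: 7.5
eef_pos: [604.6, -62.9, 171.3]
tool_rot: [3.141, -0.153, -0.132]
force: [0.1, 0.7, 0.4]
width: -0.2
gripper_force: 0.0
```

```bash
python3 look.py; python3 - <<'E'
from h import *
print(cmd([68,0,173],.15))
d=grab("scene"); cv2.imwrite("pics/c5.png",cv2.resize(d["image"][100:320,250:450,::-1],None,fx=2.7,fy=2.7,interpolation=cv2.INTER_CUBIC))
E
```

```text
7.5 [ 58.1   0.5 171.3] [ 3.14084474 -0.15268786 -0.13243649] [0.06237373 0.69398917 0.35522494] [ 0.52  0.67 -0.74  1.84  0.73  0.74 -2.31]
top 300 zmax 217.4 x there 75.8
scene 1089 zmax 229.1 x there 62.6
(array([ 1.08,  0.05, -0.01]), array([ 0.001, -0.002,  0.002]))
```

View pics/c5.png

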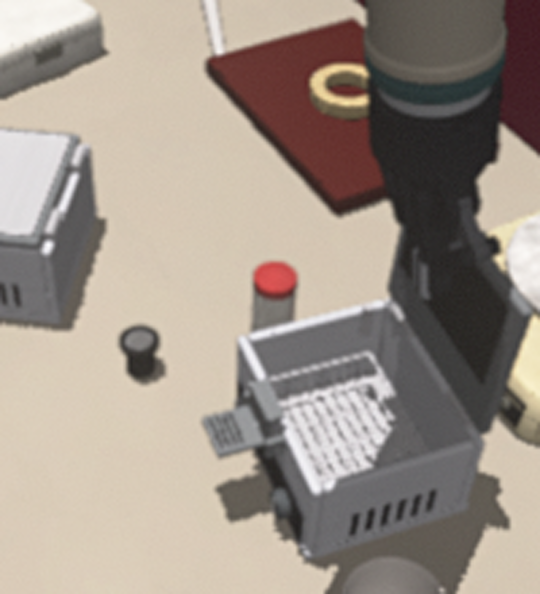

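The picture shows the lid about upright with its black seal facing the robot and the fingertips against it at (425,260). A little more push is needed.

step_arm --commands '[0.3,0,0,0,0,0,0,0.6,0,0,0,0,0,0,0.8,0,0,0,0,0,0,0.8,0,0,0,0,0,0,0.8,0,0,0,0,0,0]'

```text
clock: 8.15
eef_pos: [612.0, -63.9, 172.8]
tool_rot: [3.141, -0.152, -0.132]
force: [-0.6, 0.7, -1.5]
width: -0.2
gripper_force: 0.0
```

```bash
python3 look.py
```

```text
8.15 [ 65.5   0.5 172.8] [ 3.14053012 -0.15248495 -0.1323004 ] [-0.58388967  0.69861026 -1.51763693] [ 0.52  0.68 -0.74  1.82  0.72  0.76 -2.3 ]
top 381 zmax 214.9 x there 88.3
scene 1202 zmax 216.1 x there 78.3
```

The lid is at roughly its stop. I back straight off and check that it stays.

step_arm --commands '[-1,0,0,0,0,0,0,-3,0,0,0,0,0,0,-6,0,-1,0,0,0,0,-9,0,-3,0,0,0,0,-12,0,-5,0,0,0,0,-15,0,-7,0,-0.1,0,0,-15,0,-7,0,-0.1,0,0,-15,0,-7,0,-0.1,0,0]'

```text
clock: 9.05
eef_pos: [454.8, -43.3, 219.3]
tool_rot: [3.14, -0.055, -0.133]
force: [0.4, -0.2, 0.2]
width: -0.1
gripper_force: 0.0
```

```bash
python3 look.py; python3 - <<'E'
from h import *
d=grab("scene"); cv2.imwrite("pics/c6.png",cv2.resize(d["image"][100:360,250:470,::-1],None,fx=2.3,fy=2.3,interpolation=cv2.INTER_CUBIC))
W=cloud(grab("top")); L=local(W)
q=L[(abs(L[...,1])<65)&(L[...,0]>40)&(L[...,0]<140)&(L[...,2]>110)&(L[...,2]<220)]
S=local(cloud(d)); q2=S[(abs(S[...,1])<65)&(S[...,0]>40)&(S[...,0]<140)&(S[...,2]>110)&(S[...,2]<220)]
for k in(q,q2):
    if len(k)>20: a=np.polyfit(k[:,2],k[:,0],1); print("lid angle",np.pi/2+np.arctan(a[0]),len(k))
# shift check of the bottle, loupe, cup
for nm,(u,v) in dict(bottle=(321,173),loupe=(313,222),cup=(440,200)).items(): print(nm,W[v-1:v+2,u-1:u+2].reshape(-1,3).mean(0).round())
E
```

```text
9.05 [-9.300e+01 -2.000e-01  2.193e+02] [ 3.14008077 -0.05481242 -0.13313172] [ 0.40274471 -0.24591312  0.19770372] [ 0.66  0.47 -0.89  2.08  0.55  0.78 -2.26]
top 880 zmax 209.5 x there 98.8
scene 1440 zmax 207.1 x there 98.7Traceback (most recent call last):
  File "<stdin>", line 3, in <module>
  File "h.py", line 23, in local
    def local(p): return Ro.from_euler('z',-YAW).apply(np.asarray(p)-C)
                         ~~~~~~~~~~~~~~~~~~~~~~~~~~~~~^^^^^^^^^^^^^^^^^
  File "scipy/spatial/transform/_rotation.pyx", line 2580, in scipy.spatial.transform._rotation.Rotation.apply
ValueError: Expected input of shape (3,) or (P, 3), got (400, 640, 3).
```

View pics/c6.png

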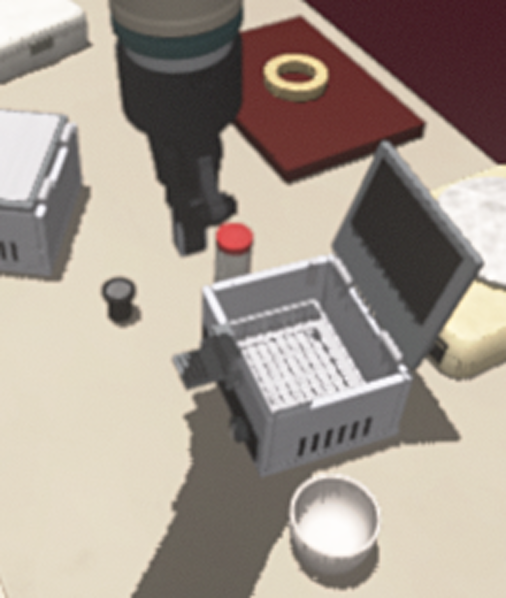

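The picture shows the lid leaning back past upright against its stop (edge from (385,150) to (475,262)). The cup, bottle and loupe are in place, and the robot is clear. I'm handing it in.

```bash
python3 -c "
from cell import ctrl; print(ctrl.finish_job())"
```

```text
the job is handed in; nothing more can be done
None
```

I opened the farther cleaner: I pressed its tab, and the lid sprang up. I then pushed the lid back until it stayed against its stop, and handed in the job at about 9 s; the cup, bottle and loupe looked in place in the last picture, though my check of their positions by numbers failed to run.

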